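# Zero a coffee grinder's burrs and lock the grind setting

### The job

The coffee grinder has just been cleaned and its grind scale no longer means anything: screw the winged adjuster on its top clockwise until you feel the burrs meet and stop it, gently, because forcing it chips the burrs. From exactly there back it off a quarter of a turn, and only then swing the clamp lever with the red post fully round to its stop to lock the setting. Leave the cup under the chute and everything else where it is.

Things in the scene. Friction and masses are not known exactly. Their poses are not given: they have to be found in the camera images.
- grinder: grey coffee grinder fast on the worktop, 200 (x) x 130 (y) x 193 mm high without controls; origin under the centre of its base, front (chute) to its own -x. On its flat top, 20 mm in front of the centre: a 92 mm aluminium scale ring with 24 ticks (long ones every quarter turn), a dark clamp collar and the winged adjuster. 82 mm behind that a low black bean lid, top at z 213 mm
- adjuster (a joint): angle of the adjuster screw in rad, growing CLOCKWISE seen from above (screwing in); 0: wing along the grinder's x, red mark to the rear. Stepless, stays where left, drag 0.05 N m. The burrs meet at an unknown angle, new each time, between 1.1 and 2.4 rad: a firm stop, giving 0.03 rad. They count as met at 0.1 N m above the drag, held a moment; over 0.5 N m chips them. A quarter turn is 1.571 rad
- adjuster_grip (a point): on the adjuster's vertical axis at half the height of its wing, 232 mm above the worktop. The wing is a black upright bar 46 mm long, 12 mm thick, 26 mm tall, to be pinched across its 12 mm from above; it stands on a steel dial 59 mm across whose upper face is 14 mm below this point. Axes turn with the adjuster: x along the wing to the red marks (dial rim, wing top), y across it, z up
- lock_lever (a joint): angle of the clamp lever in rad: 0 to 0.2 at the start (open, pointing to the grinder's right, -y), growing clockwise seen from above; 1.4 is the stop, where the lever points to the front (-x) beside the adjuster and the screw is clamped. Stays where left, drag 0.12 N m, a little stiffer over the second half where its cam presses the clamp shoe on the screw
- lock_lever_post (a point): the red upright round post at the lever's end, 12 mm in diameter, on its axis 220 mm above the worktop; its top is 13 mm above this point, the lever's arm (10 mm wide) 10 mm below it. The lever turns about a vertical pin which in the grinder's frame lies at x -20, y -46 mm; the post is 58 mm from the pin
- espresso_cup: cream espresso cup, 59 mm across, 84 mm with its handle, 56 mm tall, standing on the grinder's cup plate under the chute; origin at the centre of its underside. Leave it there.
- teaspoon: steel teaspoon 139 mm long on the worktop to the right; origin at its underside. Leave it.
- tomato_tin: small printed food tin, 57 mm across and 72 mm tall, on the worktop behind right; origin at the centre of its underside. Leave it.
- lemon: lemon, 77 x 51 x 52 mm, on the chopping board to the left; origin at its underside. Leave it.
- lime: lime, 52 x 43 x 42 mm, on the chopping board to the left; origin at its underside. Leave it.

How it is judged:
By the outcome, as a careful person would: the job done as asked, in the order asked, and still so for the second after the job is handed in, with the robot touching nothing.
It also fails if it takes over 72 s, if anything falls off the work surface, if the arm or the gripper's body presses on something with over 40 N, if the wrist force passes 120 N, or if a joint passes its speed limit or range.

### The arm

A 6-joint arm with a two-finger parallel gripper is mounted at the origin on a cart in front of the work surface, level with it; the furniture and walls round the work are solid. World frame = base frame: x ahead of the robot, y to its left, z up, the work surface at z = 0. Lengths are in m, angles in rad, forces in N, time in s.
With the tool pointing down it reaches from about 0.25 to 0.775 m from the base axis. Payload 8.9 kg.
Tool frame: the origin (TCP) lies at the very end of the fingers, on their centre line; the grasp point (between the pads) lies 19 mm behind it (robot.hold_point_z is the z of the grasp point in the tool frame, in m); z points along the fingers, y is the line along which they close (so a half turn about z gives the same grasp; the last joint's range is limited). The gripper opens to 85 mm and grips with 20 to 120 N. Pads are 22 mm wide; open, the fingers measure 114 mm over their backs; the gripper's body (76 mm by 85 mm) begins 54 mm behind the grasp point. The pads swing forward as they close: fully open they stand 13 mm farther back than shut.
Start: joints at [-1.384, 0.291, -0.153, 1.127, 0, 1.431], TCP at [0.168, -0.497, 0.231] pointing down, gripper open.
Joint ranges: [-2.52, 2.52], [-0.91, 1.74], [-1.3, 1.37], [-1.96, 2.02], [-1.52, 1.47], [-3.14, 3.14]. Speed limits (rad/s): [2.22, 2.22, 2.79, 3.14, 3.14, 3.14].

### API

Orientations are given as a rotation vector (axis times angle).
In Python, from rig import robot, eyes gives the robot as it stands.
- The arm moves only by the tool send_rows, never from a script. Its arguments are lists of equal length, an entry for each row: "rotation": the turn, a rotation vector about the tool's x, y, z in rad, a list of three; "linear": the shift along the tool's x, y, z in cm, a list of three; "grip": the opening, from 0 (shut) to 1 (fully open). In form: {"rotation": [[ax, ay, az], ...], "linear": [[tx, ty, tz], ...], "grip": [grip, ...]}. A call has 1 to 8 rows; each row shifts and turns the commanded pose from where the row before left it, along the tool's axes as they then stand; what a row does not reach is not made up. A row lasts 1/10 s, in which the tool goes at most 50 mm and 8.59 degrees, less where a joint would pass 70% of its speed; a pose out of reach is approached as far as the arm can. A call is refused whole if a number of a shift passes 5 or a number of a turn 0.15, either way. A call with a gripper value outside its range is refused whole. The fingers move at their own pace and stop on an object; the grip force is fixed at half the most. Time passes only in rows, so rows that do not move let the fingers close. It gives the time, the measured TCP pose, the force, the opening and the grip force at its end, in the units of the state.
- robot.get_obs(): the state, without advancing time (a new reading comes with each control period).
- eyes.camera(name): name is "scene" or "top" or "wrist"; returns (picture, depth): 400x640x3 uint8, blue, green, red; 400x640 float32, m along the optical axis (not along the pixel's ray), 0 where there is no reading.
- eyes.camera_info(name): a dict with "mtx" (3x3 intrinsics, pixels), "rvec" (rotation vector, rad) and "tvec" (3), from world to camera coordinates, as OpenCV has them; the wrist camera has in their place "hand_eye" (4x4, takes a point from camera to tool coordinates, whose origin is the TCP and whose axes are the flange's). Camera axes: x right, y down, z forward; pixel columns grow to the right and rows downward; lengths in m; the calibration is good to about 2 mm. A picture is of the moment at which its call begins: read the wrist's pose just before it. camera_info takes no time and is no camera call.
- robot.sign_off(): hands the job in; it is judged then, once.
The state is a dict: "time": time; "qpos": joint angles; "joint_vel": joint speeds; "joint_torque": joint torques, N m; "position": TCP position; "ee_rot": TCP orientation; "force": force on the tool from outside, world axes, zero at the start; "moment": the same for the moment, N m; "opening": opening from 0.0 (shut) to 1.0 (fully open); "grasp_force": force on a finger pad.
Only numpy, scipy, OpenCV 4.12 (cv2) and the standard library are available. Lean on these libraries where they do the work, as an engineer would, in place of code of your own. Each camera call takes 0.05 s, during which the arm holds its last target. There are 200 camera calls.

## Working session

There is one attempt and no reset: what is moved stays moved. The work goes in short steps, Python scripts to look and compute and a tool call to move; the robot and the scene stay as the last step left them, time stands still between calls to the robot, and variables do not carry over. Pictures are saved under pics/ and viewed, at most 10 in all, crops included, and the job is handed in when it is done.

Besides the shell and the picture viewer there is one more tool, called after "Request:" as name(argument=value, ...) on one line, values as JSON. send_rows: Moves the arm, as the interface text tells. Its arguments: {"type":"object","properties":{"rotation":{"type":"array"},"linear":{"type":"array"},"grip":{"type":"array"}},"required":["rotation","linear","grip"]}

```bash
mkdir -p pics; ls; cat > h.py <<'E'
import numpy as np, cv2
from rig import robot, eyes
from scipy.spatial.transform import Rotation as R
np.set_printoptions(precision=4,suppress=True)
def cloud(name):
    o=robot.get_obs(); im,d=eyes.camera(name); i=eyes.camera_info(name); K=np.array(i["mtx"])
    v,u=np.mgrid[:400,:640]
    P=np.stack([(u-K[0,2])/K[0,0]*d,(v-K[1,2])/K[1,1]*d,d],-1)
    if name=="wrist":
        H=np.array(i["hand_eye"]); P=P@H[:3,:3].T+H[:3,3]
        P=P@R.from_rotvec(o["ee_rot"]).as_matrix().T+np.array(o["position"])
    else:
        Rm=cv2.Rodrigues(np.array(i["rvec"],float))[0]; P=(P-np.array(i["tvec"]).ravel())@Rm
    P[d==0]=np.nan
    return im,d,P
E
python3 - <<'E'
from h import *
print(robot.get_obs(), robot.hold_point_z)
for n in ("top","scene"):
    im,d,P=cloud(n); cv2.imwrite(f"pics/{n}1.png",im); np.save(f"{n}P.npy",P); cv2.imwrite(f"{n}.png",im)
E
```

```text
pics
{'time': 0.0, 'qpos': array([-1.3843,  0.2913, -0.1542,  1.1267, -0.    ,  1.4315]), 'joint_vel': array([-0.0011,  0.    , -0.0004, -0.0006, -0.0007,  0.002 ]), 'joint_torque': array([ -0.0014, -53.7142,  33.1375,   0.0158,  -0.0003,  -0.    ]), 'position': array([ 0.1679, -0.4969,  0.2307]), 'ee_rot': array([-3.0987, -0.5092,  0.0001]), 'force': array([-0.3749,  0.7298, -0.2381]), 'moment': array([ 0.0184, -0.0318, -0.0014]), 'grasp_force': 0.0, 'opening': 0.9981590683827152} -0.0187
```

View pics/top1.png

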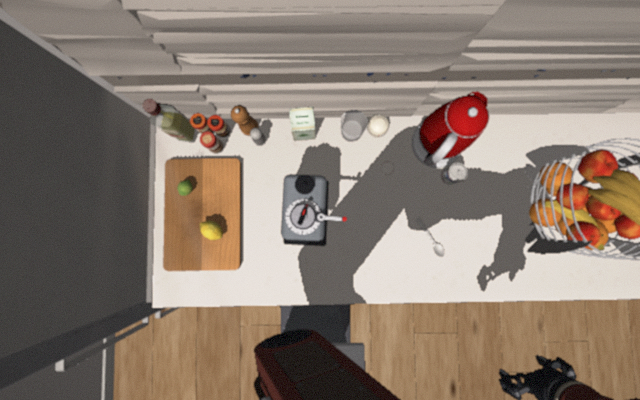

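View pics/scene1.png

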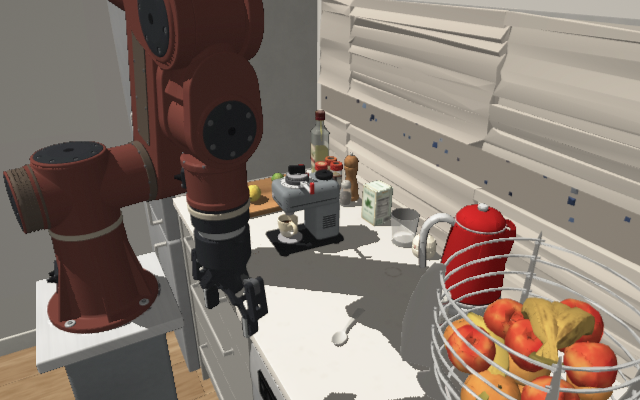

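The top view shows the grinder at about (305,210), the adjuster near (303,215), the lever post at (343,219), and the bean lid at (304,184). Next I'll get coordinates and an enlarged crop.

```bash
python3 - <<'E'
from h import *
P=np.load("topP.npy"); im=cv2.imread("top.png")
hsv=cv2.cvtColor(im,cv2.COLOR_BGR2HSV)
red=((hsv[...,0]<8)|(hsv[...,0]>172))&(hsv[...,1]>130)&(hsv[...,2]>80)
for v,u in np.argwhere(red[165:250,275:355])+[165,275]: print(u,v,P[v,u])
top=(abs(P[...,2]-.193)<.006); top[:, :270]=0; top[:,350:]=0; top[:160]=0; top[255:]=0
q=P[top][:,:2].astype(np.float32); print(len(q),cv2.minAreaRect(q),q.min(0),q.max(0))
lid=(abs(P[...,2]-.213)<.006); lid[:, :270]=0; lid[:,350:]=0; lid[:160]=0; lid[200:]=0
print("lid",P[lid].mean(0),lid.sum())
cv2.imwrite("pics/crop1.png",cv2.resize(im[165:255,270:360],None,fx=6,fy=6,interpolation=cv2.INTER_CUBIC))
E
```

```text
306 205 [0.5593 0.0013 0.2113]
304 209 [0.5474 0.0052 0.2437]
305 209 [0.5473 0.0027 0.2443]
303 210 [0.5449 0.0076 0.2449]
304 210 [0.5449 0.0052 0.2439]
305 210 [0.5448 0.0027 0.2453]
303 211 [0.5425 0.0076 0.2449]
304 211 [0.5425 0.0052 0.2439]
305 211 [0.5424 0.0027 0.2448]
302 212 [0.54   0.01   0.2468]
303 212 [0.5401 0.0077 0.2437]
304 212 [0.54   0.0052 0.2452]
302 213 [0.5376 0.01   0.2468]
303 213 [0.5375 0.0076 0.2469]
304 213 [0.5376 0.0052 0.2448]
302 214 [0.5352 0.0101 0.2461]
303 214 [0.5353 0.0078 0.2417]
304 214 [0.5352 0.0054 0.2428]
343 217 [ 0.5269 -0.0905  0.2293]
344 217 [ 0.5267 -0.0927  0.2334]
345 217 [ 0.5266 -0.095   0.2357]
343 218 [ 0.5243 -0.0903  0.2314]
344 218 [ 0.5242 -0.0925  0.235 ]
345 218 [ 0.5241 -0.095   0.2343]
346 218 [ 0.5241 -0.0976  0.2332]
343 219 [ 0.5218 -0.0901  0.2337]
344 219 [ 0.5217 -0.0926  0.2338]
345 219 [ 0.5217 -0.0951  0.2332]
346 219 [ 0.5217 -0.0975  0.2333]
343 220 [ 0.5194 -0.0902  0.2309]
344 220 [ 0.5193 -0.0926  0.2323]
345 220 [ 0.5193 -0.095   0.2334]
344 221 [ 0.5169 -0.0926  0.2314]
1569 ((0.5558478832244873, 0.008163109421730042), (0.10756886750459671, 0.16502875089645386), 87.10472106933594) [ 0.4728 -0.0481] [0.64   0.0647]
lid [0.6124 0.0042 0.209 ] 175
```

View pics/crop1.png

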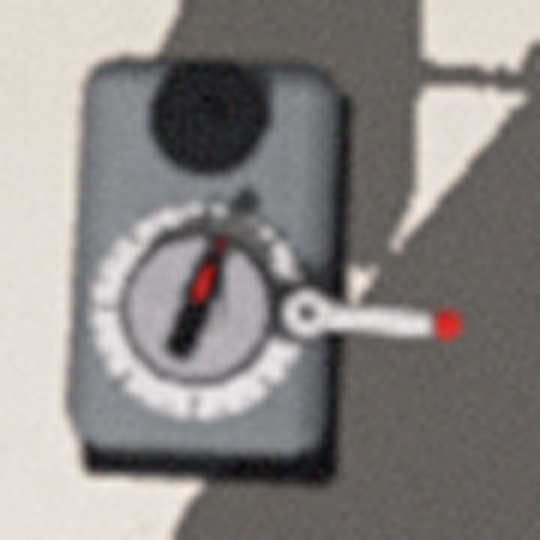

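Request:
send_rows(rotation=[[0, 0, 0], [0, 0, 0], [0, 0, 0], [0, 0, 0], [0, 0, 0], [0, 0, 0], [0, 0, 0], [0, 0, 0]], linear=[[3.15, -2.27, -0.6], [3.15, -2.27, -0.6], [3.15, -2.27, -0.6], [3.15, -2.27, -0.6], [3.15, -2.27, -0.6], [3.15, -2.27, -0.6], [3.15, -2.27, -0.6], [3.15, -2.27, -0.6]], grip=[1, 1, 1, 1, 1, 1, 1, 1])

```text
time: 0.9
position: [0.3492, -0.2432, 0.2794]
ee_rot: [-3.1, -0.509, 0.0]
force: [1.1, -0.6, 0.5]
opening: 1.004
grasp_force: 0.0
```

Request:
send_rows(rotation=[[0, 0, 0], [0, 0, 0], [0, 0, 0], [0, 0, 0], [0, 0, 0], [0, 0, 0], [0, 0, 0], [0, 0, 0]], linear=[[3.15, -2.27, -0.6], [3.15, -2.27, -0.6], [3.15, -2.27, -0.6], [3.15, -2.27, -0.6], [3.15, -2.27, -0.6], [3.15, -2.27, -0.6], [3.15, -2.27, -0.6], [3.15, -2.27, -0.6]], grip=[1, 1, 1, 1, 1, 1, 1, 1])

```text
time: 1.7
position: [0.5298, 0.0096, 0.3273]
ee_rot: [-3.1, -0.51, 0.001]
force: [0.9, -1.0, -0.6]
opening: 1.002
grasp_force: 0.0
```

Request:
send_rows(rotation=[[0, 0, -0.15], [0, 0, -0.15], [0, 0, -0.15], [0, 0, -0.15], [0, 0, -0.15], [0, 0, -0.15], [0, 0, -0.15], [0, 0, -0.15]], linear=[[0, 0, 0], [0, 0, 0], [0, 0, 0], [0, 0, 0], [0, 0, 0], [0, 0, 0], [0, 0, 0], [0, 0, 0]], grip=[0.5, 0.5, 0.5, 0.5, 0.5, 0.5, 0.5, 0.5])

```text
time: 2.5
position: [0.5291, 0.0081, 0.3269]
ee_rot: [-2.264, -2.178, 0.001]
force: [-0.0, 0.2, -0.4]
opening: 0.498
grasp_force: 0.0
```

Request:
send_rows(rotation=[[0, 0, -0.15], [0, 0, -0.15], [0, 0, -0.15], [0, 0, -0.15], [0, 0, -0.15], [0, 0, -0.15], [0, 0, -0.15], [0, 0, -0.15]], linear=[[0, 0, 0], [0, 0, 0], [0, 0, 0], [0, 0, 0], [0, 0, 0], [0, 0, 0], [0, 0, 0], [0, 0, 0]], grip=[0.5, 0.5, 0.5, 0.5, 0.5, 0.5, 0.5, 0.5])

```text
time: 3.3
position: [0.5291, 0.008, 0.3269]
ee_rot: [-0.639, -3.075, 0.0]
force: [-0.6, 0.2, 0.9]
opening: 0.499
grasp_force: 0.0
```

```bash
python3 - <<'E'
from h import *
print(robot.get_obs())
im,d,P=cloud("wrist"); cv2.imwrite("pics/wrist1.png",im); np.save("wP.npy",P); cv2.imwrite("w.png",im)
E
```

```text
{'time': 3.3, 'qpos': array([-0.123 ,  0.2678,  0.0646,  1.3684,  0.    ,  0.2866]), 'joint_vel': array([ 0.0014, -0.0006,  0.001 ,  0.0008, -0.0001, -1.4896]), 'joint_torque': array([  0.0022, -53.514 ,  34.5576,   0.0103,  -0.0001,   2.4783]), 'position': array([0.5291, 0.008 , 0.3269]), 'ee_rot': array([-0.6388, -3.0751,  0.0001]), 'force': array([-0.5693,  0.2267,  0.9465]), 'moment': array([ 0.0164,  0.0151, -0.0016]), 'grasp_force': 0.0, 'opening': 0.49949467938657244}
```

View pics/wrist1.png

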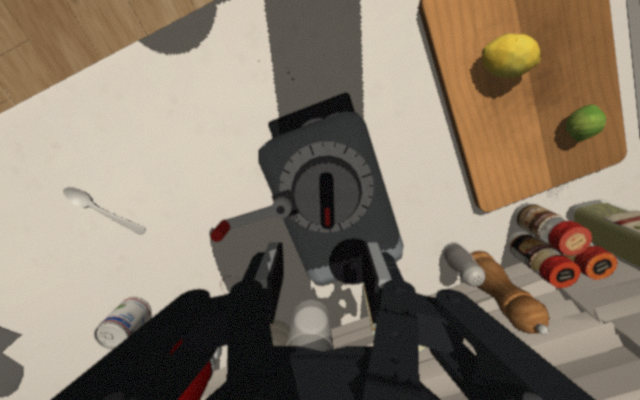

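The wing is almost vertical at (326,200) with its red end down at (327,215). The post is at (220,231). The fingers are roughly aligned already.

```bash
cat >> h.py <<'E'
def meas(im,P):
    z=P[...,2]; near=np.hypot(P[...,0]-.53,P[...,1]-.0085)<.045
    m=near&(z>.238)&(z<.252); q=P[m][:,:2]; r=cv2.minAreaRect(q.astype(np.float32))
    c=q.mean(0); w,V=np.linalg.eigh(np.cov((q-c).T)); a=V[:,1]; a=a*np.sign(a[0])
    print("wing n",m.sum(),"c",c,"rect",r,"dir cw",-np.arctan2(a[1],a[0]), "z",np.median(z[m]))
    m=near&(abs(z-.217)<.005)
    if m.sum()>20: print("dial centre",cv2.minEnclosingCircle(P[m][:,:2].astype(np.float32)),np.median(z[m]))
    hsv=cv2.cvtColor(im,cv2.COLOR_BGR2HSV); red=((hsv[...,0]<8)|(hsv[...,0]>172))&(hsv[...,1]>120)
    m=red&(np.hypot(P[...,0]-.52,P[...,1]+.09)<.1)&(z>.215)&(z<.245)&(P[...,1]<-.03)
    if m.sum(): q=P[m]; print("post",m.sum(),q.mean(0),q.min(0),q.max(0)); t=q[q[:,2]>.228]; print(" top",t.mean(0),len(t))
    return
def tool():
    o=robot.get_obs(); M=R.from_rotvec(o["ee_rot"]).as_matrix()
    print("pos",np.array(o["position"]),"toolx cw dir",-np.arctan2(-M[1,0],-M[0,0]),"z",M[:,2],"q",o["qpos"],"mom",o["moment"],"F",o["force"],"open",o["opening"],o["grasp_force"],o["time"])
    return o,M
E
python3 - <<'E'
from h import *
P=np.load("wP.npy"); im=cv2.imread("w.png"); meas(im,P); tool()
im,d,P=cloud("wrist"); meas(im,P); tool()
z=P[...,2]; m=(abs(z-.193)<.004)&(abs(P[...,0]-.55)<.13)&(abs(P[...,1])<.1); print(cv2.minAreaRect(P[m][:,:2].astype(np.float32)))
E
```

```text
wing n 732 c [0.5283 0.0131] rect ((0.5293225646018982, 0.01270226575434208), (0.01197616197168827, 0.044544875621795654), 68.33370208740234) dir cw 0.37431388288375217 z 0.2432859668945512
dial centre ((0.5303766131401062, 0.003054640954360366), 0.03939930349588394) 0.2179501423774023
post 210 [ 0.5204 -0.0885  0.2281] [ 0.5157 -0.0958  0.2153] [ 0.5264 -0.085   0.2345]
 top [ 0.5208 -0.0897  0.2321] 130
pos [0.5291 0.0081 0.327 ] toolx cw dir 0.4002472334002775 z [-0.0008  0.0001 -1.    ] q [-0.123   0.2677  0.0646  1.3684  0.      0.2773] mom [ 0.0365 -0.017  -0.0125] F [0.0226 0.6905 0.0504] open 0.503649124651914 0.0 3.35
wing n 722 c [0.5283 0.013 ] rect ((0.5292513966560364, 0.012710804119706154), (0.011945382691919804, 0.044281646609306335), 68.5311508178711) dir cw 0.38013355204477484 z 0.24322402729343867
dial centre ((0.5303117036819458, 0.0029946411959826946), 0.039496082812547684) 0.21792671279220194
post 209 [ 0.5204 -0.0885  0.2284] [ 0.5157 -0.0962  0.2151] [ 0.5263 -0.0847  0.2345]
 top [ 0.5208 -0.0896  0.2322] 135
pos [0.5291 0.008  0.327 ] toolx cw dir 0.4135269613085429 z [-0.0007  0.0001 -1.    ] q [-0.123   0.2677  0.0646  1.3684 -0.      0.2905] mom [-0.0054  0.0147  0.0054] F [ 0.097  -0.6158 -0.4692] open 0.49901131267524823 0.0 3.4
((0.5545387864112854, 0.010867685079574585), (0.10429798066616058, 0.16210602223873138), 86.60189056396484)
```

Request:
send_rows(rotation=[[0, 0, -0.033], [0, 0, 0], [0, 0, 0], [0, 0, 0], [0, 0, 0]], linear=[[0, 0.3, 2], [0, 0, 2.5], [0, 0, 2.5], [0, 0, 1], [0, 0, 0]], grip=[0.5, 0.5, 0.5, 0.5, 0.5])

```text
time: 3.9
position: [0.5296, 0.0109, 0.2462]
ee_rot: [-0.601, -3.081, 0.0]
force: [0.7, 0.4, -1.1]
opening: 0.501
grasp_force: 0.0
```

```bash
python3 - <<'E'
from h import *
im,d,P=cloud("wrist"); meas(im,P); tool(); cv2.imwrite("pics/wrist2.png",im)
E
```

```text
wing n 1595 c [0.5277 0.0135] rect ((0.5296262502670288, 0.011940347030758858), (0.041121404618024826, 0.0469309464097023), 11.734543800354004) dir cw 0.3777336424061375 z 0.24325636871584203
dial centre ((0.5295931696891785, 0.0030216448940336704), 0.039560090750455856) 0.2179038568332652
post 476 [ 0.5199 -0.0879  0.2273] [ 0.5155 -0.0949  0.2151] [ 0.5257 -0.0843  0.2345]
 top [ 0.5203 -0.0889  0.232 ] 258
pos [0.5304 0.0108 0.2475] toolx cw dir 0.38481332993908723 z [-0.0006  0.0001 -1.    ] q [-0.1175  0.2933 -0.1068  1.1713  0.      0.2673] mom [-0.0315  0.0523  0.021 ] F [ 0.7288 -0.4188  0.1864] open 0.49852007949741417 0.0 3.95
```

View pics/wrist2.png

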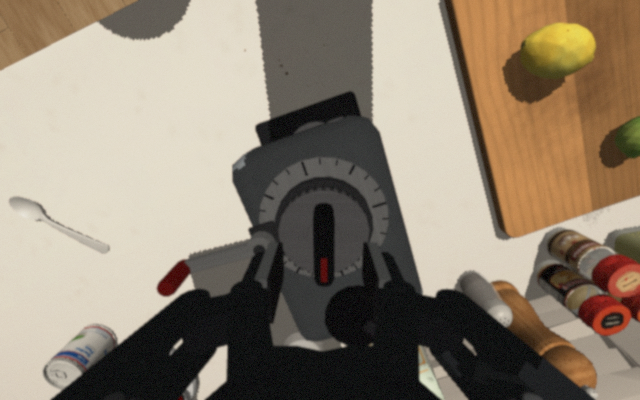

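The wing, at column 323, is centred between the fingertips at about 270 and 375. I'll descend and pinch.

Request:
send_rows(rotation=[[0, 0, 0], [0, 0, 0], [0, 0, 0], [0, 0, 0], [0, 0, 0], [0, 0, 0], [0, 0, 0], [0, 0, 0]], linear=[[0, 0, 1.2], [0, 0, 1.2], [0, 0, 0], [0, 0, 0], [0, 0, 0], [0, 0, 0], [0, 0, 0], [0, 0, 0]], grip=[0.5, 0.5, 0.4, 0.3, 0.2, 0.1, 0, 0])

```text
time: 4.75
position: [0.5308, 0.011, 0.2239]
ee_rot: [0.597, 3.083, 0.001]
force: [-0.3, 2.9, 6.2]
opening: 0.125
grasp_force: 59.2
```

```bash
python3 -c "
from h import *
tool()"
```

```text
pos [0.5308 0.011  0.2239] toolx cw dir 0.38262431874664743 z [ 0.0011  0.0003 -1.    ] q [-0.1173  0.3053 -0.1528  1.1116  0.0004  0.2653] mom [ 0.4097  0.1711 -0.0204] F [-0.2515  2.8792  6.2274] open 0.12511544879254174 59.22512590885162 4.75
```

Request:
send_rows(rotation=[[0, 0, 0], [0, 0, 0.05], [0, 0, 0.1], [0, 0, 0.1], [0, 0, 0.1], [0, 0, 0.1], [0, 0, 0.1], [0, 0, 0.05]], linear=[[0, 0, -0.05], [0, 0, 0], [0, 0, 0], [0, 0, 0], [0, 0, 0], [0, 0, 0], [0, 0, 0], [0, 0, 0]], grip=[0, 0, 0, 0, 0, 0, 0, 0])

```text
time: 5.55
position: [0.5306, 0.0106, 0.2239]
ee_rot: [1.488, 2.767, -0.0]
force: [-1.1, 0.3, 2.7]
opening: 0.123
grasp_force: 59.1
```

```bash
python3 -c "
from h import *
tool()"
```

```text
pos [0.5306 0.0106 0.2239] toolx cw dir 0.9866147939360151 z [ 0.0002 -0.0003 -1.    ] q [-0.1176  0.3055 -0.1524  1.1126 -0.0003  0.869 ] mom [0.1318 0.0447 0.0637] F [-1.1358  0.3278  2.6815] open 0.12276032649434937 59.13482308387756 5.55
```

```bash
cat > t.py <<'E'
from h import *
o=robot.get_obs(); M=R.from_rotvec(o["ee_rot"]).as_matrix()
print("cw %.4f j6 %.4f mz %.3f tau6 %.3f F %s t %.2f"%(-np.arctan2(-M[1,0],-M[0,0]),o["qpos"][5],o["moment"][2],o["joint_torque"][5],np.round(o["force"],1),o["time"]))
E
```

Request:
send_rows(rotation=[[0, 0, 0.04], [0, 0, 0.04], [0, 0, 0.02], [0, 0, 0]], linear=[[0, 0, 0], [0, 0, 0], [0, 0, 0], [0, 0, 0]], grip=[0, 0, 0, 0])

```text
time: 5.95
position: [0.5305, 0.0106, 0.2239]
ee_rot: [1.619, 2.692, -0.0]
force: [-0.6, -0.7, 4.2]
opening: 0.121
grasp_force: 59.2
```

```bash
python3 t.py
```

```text
cw 1.0829 j6 0.9653 mz -0.045 tau6 0.263 F [-0.6 -0.7  4.2] t 5.95
```

Request:
send_rows(rotation=[[0, 0, 0.015], [0, 0, 0.015], [0, 0, 0]], linear=[[0, 0, 0], [0, 0, 0], [0, 0, 0]], grip=[0, 0, 0])

```text
time: 6.25
position: [0.5305, 0.0106, 0.2239]
ee_rot: [1.66, 2.667, -0.0]
force: [-1.7, -1.5, 4.5]
opening: 0.126
grasp_force: 59.4
```

```bash
python3 t.py
```

```text
cw 1.1135 j6 0.9958 mz -0.035 tau6 0.146 F [-1.7 -1.5  4.5] t 6.25
```

Request:
send_rows(rotation=[[0, 0, 0.015], [0, 0, 0.015], [0, 0, 0]], linear=[[0, 0, 0], [0, 0, 0], [0, 0, 0]], grip=[0, 0, 0])

```text
time: 6.55
position: [0.5304, 0.0106, 0.2239]
ee_rot: [1.701, 2.641, -0.001]
force: [-1.6, -2.0, 5.8]
opening: 0.127
grasp_force: 59.5
```

```bash
python3 t.py
```

```text
cw 1.1441 j6 1.0264 mz -0.081 tau6 0.130 F [-1.6 -2.   5.8] t 6.55
```

```bash
cat > t.py <<'E'
from h import *
import sys
L=[]
for k in range(int(sys.argv[1]) if len(sys.argv)>1 else 3):
    o=robot.get_obs(); L.append(np.r_[o["moment"],o["joint_torque"][5],o["force"]]); eyes.camera("wrist")
o=robot.get_obs(); L.append(np.r_[o["moment"],o["joint_torque"][5],o["force"]]); M=R.from_rotvec(o["ee_rot"]).as_matrix(); L=np.array(L)
print("cw %.4f j6 %.4f t %.2f"%(-np.arctan2(-M[1,0],-M[0,0]),o["qpos"][5],o["time"]),"mz",L[:,2],"m",L[:,2].mean(),"tau6",L[:,3],"M,F",L.mean(0))
E
python3 t.py 5
```

```text
cw 1.1436 j6 1.0260 t 6.80 mz [-0.0814 -0.0301 -0.0734 -0.0665 -0.0218 -0.063 ] m -0.05601007039723632 tau6 [ 0.1304  0.0132 -0.0324 -0.0446 -0.0474 -0.0481] M,F [-0.4108  0.3503 -0.056  -0.0048 -1.2495 -1.7228  5.4725]
```

Request:
send_rows(rotation=[[0, 0, 0.015], [0, 0, 0.01]], linear=[[0, 0, 0], [0, 0, 0]], grip=[0, 0])

```text
time: 7.0
position: [0.5304, 0.0106, 0.2239]
ee_rot: [1.734, 2.62, -0.001]
force: [-1.4, -2.6, 5.3]
opening: 0.124
grasp_force: 59.5
```

```bash
python3 t.py 4
```

```text
cw 1.1687 j6 1.0510 t 7.20 mz [ 0.0316 -0.0038 -0.046  -0.1235 -0.0171] m -0.03177635943206965 tau6 [-0.0661 -0.0482  0.0829 -0.0084 -0.0384] M,F [-0.4269  0.3503 -0.0318 -0.0157 -1.9195 -2.2066  5.3292]
```

Request:
send_rows(rotation=[[0, 0, 0.015], [0, 0, 0.015]], linear=[[0, 0, 0], [0, 0, 0]], grip=[0, 0])

```text
time: 7.4
position: [0.5304, 0.0106, 0.2239]
ee_rot: [1.773, 2.594, -0.001]
force: [-2.0, -2.4, 5.6]
opening: 0.127
grasp_force: 59.5
```

```bash
python3 t.py
```

```text
cw 1.1988 j6 1.0811 t 7.55 mz [ 0.1157 -0.0259 -0.0311 -0.0427] m 0.00398896476382741 tau6 [-0.2119 -0.1175  0.1315  0.014 ] M,F [-0.4477  0.3607  0.004  -0.046  -1.8515 -1.9747  5.6194]
```

Request:
send_rows(rotation=[[0, 0, 0.015], [0, 0, 0.015]], linear=[[0, 0, 0], [0, 0, 0]], grip=[0, 0])

```text
time: 7.75
position: [0.5304, 0.0106, 0.2239]
ee_rot: [1.811, 2.567, -0.001]
force: [-1.7, -2.0, 5.1]
opening: 0.127
grasp_force: 59.5
```

```bash
python3 t.py
```

```text
cw 1.2288 j6 1.1111 t 7.90 mz [ 0.0752  0.0072 -0.0838 -0.0528] m -0.013560547813019505 tau6 [-0.2117 -0.1175  0.1315  0.0141] M,F [-0.4308  0.4088 -0.0136 -0.0459 -1.9377 -1.9293  5.0954]
```

Request:
send_rows(rotation=[[0, 0, 0.015], [0, 0, 0.015]], linear=[[0, 0, 0], [0, 0, 0]], grip=[0, 0])

```text
time: 8.1
position: [0.5304, 0.0105, 0.2239]
ee_rot: [1.85, 2.539, -0.001]
force: [-1.6, -2.2, 6.2]
opening: 0.126
grasp_force: 59.5
```

```bash
python3 t.py
```

```text
cw 1.2588 j6 1.1411 t 8.25 mz [ 0.0634 -0.0292 -0.0607 -0.0148] m -0.010349422584707077 tau6 [-0.2117 -0.1176  0.1315  0.0142] M,F [-0.4794  0.4506 -0.0103 -0.0459 -2.5533 -1.946   5.4959]
```

Request:
send_rows(rotation=[[0, 0, 0.015], [0, 0, 0.015]], linear=[[0, 0, 0], [0, 0, 0]], grip=[0, 0])

```text
time: 8.45
position: [0.5304, 0.0105, 0.2239]
ee_rot: [1.888, 2.511, -0.001]
force: [-2.2, -2.5, 6.2]
opening: 0.125
grasp_force: 59.6
```

```bash
python3 t.py
```

```text
cw 1.2888 j6 1.1711 t 8.60 mz [ 0.0877  0.0052 -0.0548 -0.0442] m -0.0015501275775157176 tau6 [-0.2117 -0.1176  0.1316  0.0143] M,F [-0.4576  0.447  -0.0016 -0.0459 -2.5578 -1.7775  5.894 ]
```

Request:
send_rows(rotation=[[0, 0, 0.015], [0, 0, 0.015]], linear=[[0, 0, 0], [0, 0, 0]], grip=[0, 0])

```text
time: 8.8
position: [0.5303, 0.0105, 0.2239]
ee_rot: [1.925, 2.483, -0.001]
force: [-2.0, -2.7, 6.2]
opening: 0.125
grasp_force: 59.6
```

```bash
python3 t.py
```

```text
cw 1.3188 j6 1.2011 t 8.95 mz [ 0.0575 -0.0195 -0.0406 -0.0505] m -0.01325557285063653 tau6 [-0.2116 -0.1175  0.1316  0.0143] M,F [-0.458   0.4933 -0.0133 -0.0458 -2.1819 -2.402   5.7967]
```

Request:
send_rows(rotation=[[0, 0, 0.015], [0, 0, 0.015]], linear=[[0, 0, 0], [0, 0, 0]], grip=[0, 0])

```text
time: 9.15
position: [0.5303, 0.0105, 0.2239]
ee_rot: [1.962, 2.453, -0.001]
force: [-1.6, -2.7, 4.6]
opening: 0.125
grasp_force: 59.6
```

```bash
python3 t.py
```

```text
cw 1.3488 j6 1.2311 t 9.30 mz [ 0.0499 -0.0192 -0.0369 -0.0659] m -0.018027001790014076 tau6 [-0.2116 -0.1176  0.1316  0.0144] M,F [-0.4743  0.4788 -0.018  -0.0458 -2.1891 -2.0955  5.4371]
```

Request:
send_rows(rotation=[[0, 0, 0.015], [0, 0, 0.015]], linear=[[0, 0, 0], [0, 0, 0]], grip=[0, 0])

```text
time: 9.5
position: [0.5303, 0.0105, 0.2239]
ee_rot: [1.999, 2.424, -0.001]
force: [-2.4, -2.8, 5.6]
opening: 0.122
grasp_force: 59.6
```

```bash
python3 t.py
```

```text
cw 1.3788 j6 1.2611 t 9.65 mz [ 0.0348 -0.0143 -0.094  -0.0933] m -0.04167143740632542 tau6 [-0.2115 -0.1176  0.1316  0.0144] M,F [-0.4719  0.4914 -0.0417 -0.0458 -2.302  -2.66    5.2899]
```

Request:
send_rows(rotation=[[0, 0, 0.015], [0, 0, 0.015]], linear=[[0, 0, 0], [0, 0, 0]], grip=[0, 0])

```text
time: 9.85
position: [0.5303, 0.0105, 0.2239]
ee_rot: [2.035, 2.393, -0.001]
force: [-2.5, -2.1, 5.9]
opening: 0.126
grasp_force: 59.6
```

```bash
python3 t.py
```

```text
cw 1.4089 j6 1.2911 t 10.00 mz [ 0.0237 -0.0018 -0.1199 -0.0965] m -0.04864382683082587 tau6 [-0.2114 -0.1177  0.1317  0.0145] M,F [-0.4752  0.5419 -0.0486 -0.0458 -2.3941 -1.9937  6.0873]
```

Request:
send_rows(rotation=[[0, 0, 0.015], [0, 0, 0.015]], linear=[[0, 0, 0], [0, 0, 0]], grip=[0, 0])

```text
time: 10.2
position: [0.5303, 0.0105, 0.2239]
ee_rot: [2.07, 2.363, -0.001]
force: [-2.8, -2.1, 7.0]
opening: 0.124
grasp_force: 59.6
```

```bash
python3 t.py
```

```text
cw 1.4388 j6 1.3211 t 10.35 mz [ 0.0658 -0.0336 -0.0357 -0.0993] m -0.02569651788655812 tau6 [-0.2114 -0.1177  0.1317  0.0145] M,F [-0.4841  0.5529 -0.0257 -0.0458 -2.9181 -2.1882  6.2051]
```

Request:
send_rows(rotation=[[0, 0, 0.015], [0, 0, 0.015]], linear=[[0, 0, 0], [0, 0, 0]], grip=[0, 0])

```text
time: 10.55
position: [0.5302, 0.0105, 0.2239]
ee_rot: [2.106, 2.331, -0.001]
force: [-2.3, -1.9, 6.7]
opening: 0.124
grasp_force: 59.6
```

```bash
python3 t.py
```

```text
cw 1.4688 j6 1.3511 t 10.70 mz [ 0.0695  0.0187 -0.0652 -0.0531] m -0.00752048091416333 tau6 [-0.2114 -0.1179  0.1316  0.0145] M,F [-0.4704  0.5687 -0.0075 -0.0458 -2.7382 -2.2031  5.9965]
```

Request:
send_rows(rotation=[[0, 0, 0.015], [0, 0, 0.015]], linear=[[0, 0, 0], [0, 0, 0]], grip=[0, 0])

```text
time: 10.9
position: [0.5302, 0.0105, 0.2239]
ee_rot: [-2.14, -2.3, 0.001]
force: [-2.8, -3.0, 6.0]
opening: 0.124
grasp_force: 59.6
```

```bash
python3 t.py
```

```text
cw 1.4989 j6 1.3811 t 11.05 mz [ 0.0783 -0.0227 -0.0613 -0.0704] m -0.019023906434527314 tau6 [-0.2114 -0.1179  0.1317  0.0146] M,F [-0.4928  0.5858 -0.019  -0.0457 -2.8268 -2.6943  6.0968]
```

Request:
send_rows(rotation=[[0, 0, 0.015], [0, 0, 0.015]], linear=[[0, 0, 0], [0, 0, 0]], grip=[0, 0])

```text
time: 11.25
position: [0.5302, 0.0105, 0.2239]
ee_rot: [-2.175, -2.267, 0.001]
force: [-3.4, -1.8, 6.3]
opening: 0.129
grasp_force: 59.6
```

```bash
python3 t.py
```

```text
cw 1.5288 j6 1.4111 t 11.40 mz [ 0.0261 -0.0413 -0.0705 -0.0037] m -0.022357276592172293 tau6 [-0.2113 -0.118   0.1317  0.0147] M,F [-0.48    0.6011 -0.0224 -0.0457 -3.0871 -2.1478  5.9869]
```

Request:
send_rows(rotation=[[0, 0, 0.015], [0, 0, 0.015]], linear=[[0, 0, 0], [0, 0, 0]], grip=[0, 0])

```text
time: 11.6
position: [0.5302, 0.0105, 0.2239]
ee_rot: [2.208, 2.234, -0.001]
force: [-3.7, -2.5, 6.1]
opening: 0.122
grasp_force: 59.6
```

```bash
python3 t.py
```

```text
cw 1.5588 j6 1.4411 t 11.75 mz [ 0.0648 -0.0434 -0.0211 -0.0542] m -0.013463567199399989 tau6 [-0.2113 -0.1179  0.1316  0.0147] M,F [-0.4826  0.6289 -0.0135 -0.0457 -3.189  -2.5521  6.0379]
```

Request:
send_rows(rotation=[[0, 0, 0.015], [0, 0, 0.015]], linear=[[0, 0, 0], [0, 0, 0]], grip=[0, 0])

```text
time: 11.95
position: [0.5301, 0.0105, 0.2239]
ee_rot: [-2.242, -2.201, 0.001]
force: [-2.4, -2.5, 7.0]
opening: 0.127
grasp_force: 59.7
```

```bash
python3 t.py
```

```text
cw 1.5888 j6 1.4711 t 12.10 mz [ 0.0529 -0.0047 -0.0719 -0.0892] m -0.028183716321632656 tau6 [-0.2113 -0.118   0.1316  0.0147] M,F [-0.4813  0.6536 -0.0282 -0.0457 -2.5612 -2.4835  6.007 ]
```

Request:
send_rows(rotation=[[0, 0, 0.015], [0, 0, 0.015]], linear=[[0, 0, 0], [0, 0, 0]], grip=[0, 0])

```text
time: 12.3
position: [0.5301, 0.0105, 0.2239]
ee_rot: [-2.274, -2.167, 0.001]
force: [-2.9, -3.0, 5.8]
opening: 0.126
grasp_force: 59.7
```

```bash
python3 t.py
```

```text
cw 1.6188 j6 1.5011 t 12.45 mz [ 0.0354 -0.0044 -0.0425 -0.0974] m -0.027236790202823727 tau6 [-0.2112 -0.118   0.1317  0.0147] M,F [-0.4878  0.6495 -0.0272 -0.0457 -3.0083 -2.1845  6.5276]
```

Request:
send_rows(rotation=[[0, 0, 0.015], [0, 0, 0.015]], linear=[[0, 0, 0], [0, 0, 0]], grip=[0, 0])

```text
time: 12.65
position: [0.5301, 0.0105, 0.2239]
ee_rot: [-2.307, -2.133, 0.001]
force: [-3.9, -2.4, 6.1]
opening: 0.125
grasp_force: 59.7
```

```bash
python3 t.py
```

```text
cw 1.6488 j6 1.5311 t 12.80 mz [ 0.0101 -0.0505 -0.0493 -0.0448] m -0.03361573747970462 tau6 [-0.2112 -0.118   0.1317  0.0147] M,F [-0.4807  0.6948 -0.0336 -0.0457 -3.6021 -2.0642  6.1741]
```

Request:
send_rows(rotation=[[0, 0, 0.015], [0, 0, 0.015]], linear=[[0, 0, 0], [0, 0, 0]], grip=[0, 0])

```text
time: 13.0
position: [0.5301, 0.0105, 0.2239]
ee_rot: [-2.339, -2.098, 0.002]
force: [-3.2, -2.7, 6.8]
opening: 0.124
grasp_force: 59.7
```

```bash
python3 t.py
```

```text
cw 1.6788 j6 1.5611 t 13.15 mz [ 0.0202 -0.0259 -0.006  -0.0114] m -0.005774455653820279 tau6 [-0.2112 -0.1181  0.1316  0.0148] M,F [-0.4972  0.7316 -0.0058 -0.0457 -3.3421 -2.5947  6.3299]
```

Request:
send_rows(rotation=[[0, 0, 0.015], [0, 0, 0.015]], linear=[[0, 0, 0], [0, 0, 0]], grip=[0, 0])

```text
time: 13.35
position: [0.53, 0.0105, 0.2239]
ee_rot: [-2.37, -2.063, 0.002]
force: [-3.1, -2.2, 6.5]
opening: 0.122
grasp_force: 59.7
```

```bash
python3 t.py
```

```text
cw 1.7089 j6 1.5911 t 13.50 mz [ 0.0941 -0.0169 -0.0747 -0.0805] m -0.019529340524898672 tau6 [-0.2112 -0.1181  0.1317  0.0149] M,F [-0.486   0.7517 -0.0195 -0.0457 -3.0273 -1.9481  6.5846]
```

Request:
send_rows(rotation=[[0, 0, 0.015], [0, 0, 0.015]], linear=[[0, 0, 0], [0, 0, 0]], grip=[0, 0])

```text
time: 13.7
position: [0.53, 0.0105, 0.2239]
ee_rot: [-2.4, -2.027, 0.002]
force: [-4.1, -3.4, 6.6]
opening: 0.128
grasp_force: 59.7
```

```bash
python3 t.py
```

```text
cw 1.7388 j6 1.6211 t 13.85 mz [ 0.0349 -0.0093 -0.0577 -0.0569] m -0.02226373094033161 tau6 [-0.2112 -0.1182  0.1317  0.0149] M,F [-0.5194  0.7596 -0.0223 -0.0457 -3.7523 -2.3228  6.9085]
```

Request:
send_rows(rotation=[[0, 0, 0.015], [0, 0, 0.015]], linear=[[0, 0, 0], [0, 0, 0]], grip=[0, 0])

```text
time: 14.05
position: [0.53, 0.0105, 0.2239]
ee_rot: [-2.43, -1.991, 0.002]
force: [-4.1, -2.4, 6.8]
opening: 0.125
grasp_force: 59.7
```

```bash
python3 t.py
```

```text
cw 1.7688 j6 1.6511 t 14.20 mz [ 0.0822 -0.0165 -0.0055 -0.1147] m -0.013593088962584137 tau6 [-0.2111 -0.1182  0.1316  0.0149] M,F [-0.4856  0.7961 -0.0136 -0.0457 -3.927  -2.3252  6.5257]
```

Request:
send_rows(rotation=[[0, 0, 0.015], [0, 0, 0.015]], linear=[[0, 0, 0], [0, 0, 0]], grip=[0, 0])

```text
time: 14.4
position: [0.5299, 0.0105, 0.2239]
ee_rot: [-2.46, -1.954, 0.002]
force: [-3.6, -2.6, 8.4]
opening: 0.125
grasp_force: 59.7
```

```bash
python3 t.py
```

```text
cw 1.7989 j6 1.6811 t 14.55 mz [ 0.0546 -0.0111 -0.0753 -0.0324] m -0.016066093907820135 tau6 [-0.2111 -0.1182  0.1317  0.0149] M,F [-0.4552  0.7988 -0.0161 -0.0457 -3.6471 -2.2555  7.2361]
```

Request:
send_rows(rotation=[[0, 0, 0.015], [0, 0, 0.015]], linear=[[0, 0, 0], [0, 0, 0]], grip=[0, 0])

```text
time: 14.75
position: [0.5299, 0.0105, 0.2239]
ee_rot: [-2.489, -1.917, 0.002]
force: [-3.8, -2.3, 6.0]
opening: 0.127
grasp_force: 59.7
```

```bash
python3 t.py
```

```text
cw 1.8289 j6 1.7111 t 14.90 mz [ 0.0524  0.0363  0.0115 -0.0528] m 0.011862696603394401 tau6 [-0.2111 -0.1183  0.1316  0.0149] M,F [-0.4667  0.8328  0.0119 -0.0457 -4.1873 -2.2034  7.149 ]
```

Request:
send_rows(rotation=[[0, 0, 0.015], [0, 0, 0.015]], linear=[[0, 0, 0], [0, 0, 0]], grip=[0, 0])

```text
time: 15.1
position: [0.5299, 0.0105, 0.2239]
ee_rot: [-2.517, -1.879, 0.002]
force: [-4.1, -2.1, 7.2]
opening: 0.126
grasp_force: 59.8
```

```bash
python3 t.py
```

```text
cw 1.8588 j6 1.7411 t 15.25 mz [ 0.0727 -0.0475 -0.0824 -0.0601] m -0.02931431358997106 tau6 [-0.2111 -0.1183  0.1316  0.0149] M,F [-0.4624  0.8502 -0.0293 -0.0457 -4.1808 -2.1927  6.8078]
```

Request:
send_rows(rotation=[[0, 0, 0.015], [0, 0, 0.015]], linear=[[0, 0, 0], [0, 0, 0]], grip=[0, 0])

```text
time: 15.45
position: [0.5298, 0.0105, 0.2239]
ee_rot: [-2.545, -1.841, 0.002]
force: [-4.1, -2.2, 6.9]
opening: 0.121
grasp_force: 59.8
```

```bash
python3 t.py
```

```text
cw 1.8889 j6 1.7711 t 15.60 mz [ 0.037  -0.0293 -0.0822 -0.0355] m -0.027453284488754587 tau6 [-0.2111 -0.1184  0.1316  0.015 ] M,F [-0.4499  0.8501 -0.0275 -0.0457 -4.0653 -2.4758  7.3234]
```

Request:
send_rows(rotation=[[0, 0, 0.015], [0, 0, 0.015]], linear=[[0, 0, 0], [0, 0, 0]], grip=[0, 0])

```text
time: 15.8
position: [0.5298, 0.0106, 0.2239]
ee_rot: [-2.573, -1.803, 0.002]
force: [-4.7, -2.7, 8.2]
opening: 0.121
grasp_force: 59.8
```

```bash
python3 t.py
```

```text
cw 1.9188 j6 1.8011 t 15.95 mz [ 0.1103  0.0265 -0.0311 -0.0628] m 0.010728458029336512 tau6 [-0.2111 -0.1185  0.1316  0.0149] M,F [-0.4583  0.8631  0.0107 -0.0458 -4.4641 -2.0903  7.6161]
```

Request:
send_rows(rotation=[[0, 0, 0.015], [0, 0, 0.015]], linear=[[0, 0, 0], [0, 0, 0]], grip=[0, 0])

```text
time: 16.15
position: [0.5298, 0.0106, 0.2239]
ee_rot: [-2.599, -1.764, 0.002]
force: [-3.8, -2.5, 6.8]
opening: 0.124
grasp_force: 59.8
```

```bash
python3 t.py
```

```text
cw 1.9488 j6 1.8311 t 16.30 mz [ 0.0413 -0.0103 -0.0167 -0.0154] m -0.00029240257173293333 tau6 [-0.2111 -0.1185  0.1316  0.0149] M,F [-0.4212  0.8972 -0.0003 -0.0458 -4.1024 -2.4612  7.1223]
```

Request:
send_rows(rotation=[[0, 0, 0.015], [0, 0, 0.015]], linear=[[0, 0, 0], [0, 0, 0]], grip=[0, 0])

```text
time: 16.5
position: [0.5298, 0.0106, 0.2239]
ee_rot: [-2.626, -1.725, 0.002]
force: [-4.1, -2.1, 7.0]
opening: 0.123
grasp_force: 59.8
```

```bash
python3 t.py
```

```text
cw 1.9788 j6 1.8611 t 16.65 mz [ 0.0504 -0.0598 -0.0957  0.001 ] m -0.026024431495820004 tau6 [-0.2112 -0.1185  0.1316  0.0149] M,F [-0.4458  0.9149 -0.026  -0.0458 -4.542  -1.7879  7.0778]
```

Request:
send_rows(rotation=[[0, 0, 0.015], [0, 0, 0.015]], linear=[[0, 0, 0], [0, 0, 0]], grip=[0, 0])

```text
time: 16.85
position: [0.5298, 0.0106, 0.2239]
ee_rot: [-2.651, -1.685, 0.002]
force: [-5.2, -2.1, 7.4]
opening: 0.125
grasp_force: 59.8
```

```bash
python3 t.py
```

```text
cw 2.0088 j6 1.8911 t 17.00 mz [ 0.034  -0.0603 -0.0308 -0.0262] m -0.020841226684942323 tau6 [-0.2112 -0.1185  0.1316  0.0149] M,F [-0.4351  0.9465 -0.0208 -0.0458 -4.612  -2.0657  7.2374]
```

Request:
send_rows(rotation=[[0, 0, 0.015], [0, 0, 0.015]], linear=[[0, 0, 0], [0, 0, 0]], grip=[0, 0])

```text
time: 17.2
position: [0.5298, 0.0106, 0.2239]
ee_rot: [-2.676, -1.645, 0.002]
force: [-4.5, -2.2, 7.5]
opening: 0.124
grasp_force: 59.8
```

```bash
python3 t.py
```

```text
cw 2.0388 j6 1.9211 t 17.35 mz [ 0.0683 -0.0644 -0.004  -0.0542] m -0.01357340806783146 tau6 [-0.2112 -0.1185  0.1315  0.0149] M,F [-0.4039  0.9624 -0.0136 -0.0458 -4.8097 -1.9008  7.3327]
```

Request:
send_rows(rotation=[[0, 0, 0.015], [0, 0, 0.015]], linear=[[0, 0, 0], [0, 0, 0]], grip=[0, 0])

```text
time: 17.55
position: [0.5298, 0.0106, 0.2239]
ee_rot: [-2.7, -1.605, 0.002]
force: [-4.5, -1.9, 7.5]
opening: 0.127
grasp_force: 59.8
```

```bash
python3 t.py
```

```text
cw 2.0688 j6 1.9511 t 17.70 mz [ 0.0399 -0.0479 -0.0816 -0.0633] m -0.0382380109938599 tau6 [-0.2112 -0.1185  0.1315  0.0149] M,F [-0.41    0.9482 -0.0382 -0.0458 -4.5767 -1.9256  7.4708]
```

Request:
send_rows(rotation=[[0, 0, 0.015], [0, 0, 0.015]], linear=[[0, 0, 0], [0, 0, 0]], grip=[0, 0])

```text
time: 17.9
position: [0.5298, 0.0106, 0.2239]
ee_rot: [-2.724, -1.564, 0.002]
force: [-4.5, -2.4, 7.7]
opening: 0.126
grasp_force: 59.8
```

```bash
python3 t.py
```

```text
cw 2.0988 j6 1.9811 t 18.05 mz [ 0.0685 -0.0347 -0.0315 -0.0302] m -0.0069835167750452 tau6 [-0.2112 -0.1186  0.1315  0.0148] M,F [-0.3938  0.9913 -0.007  -0.0458 -4.8521 -1.8844  7.659 ]
```

Request:
send_rows(rotation=[[0, 0, 0.015], [0, 0, 0.015]], linear=[[0, 0, 0], [0, 0, 0]], grip=[0, 0])

```text
time: 18.25
position: [0.5298, 0.0106, 0.2239]
ee_rot: [-2.747, -1.523, 0.002]
force: [-5.1, -2.3, 7.7]
opening: 0.123
grasp_force: 59.9
```

```bash
python3 t.py
```

```text
cw 2.1288 j6 2.0111 t 18.40 mz [ 0.1268  0.0293 -0.0696 -0.0495] m 0.00924668793299572 tau6 [-0.2112 -0.1186  0.1315  0.0149] M,F [-0.4064  1.0162  0.0092 -0.0459 -5.0289 -1.987   7.4554]
```

Request:
send_rows(rotation=[[0, 0, 0.015], [0, 0, 0.015]], linear=[[0, 0, 0], [0, 0, 0]], grip=[0, 0])

```text
time: 18.6
position: [0.5297, 0.0106, 0.2239]
ee_rot: [-2.77, -1.482, 0.002]
force: [-5.3, -2.4, 8.1]
opening: 0.127
grasp_force: 59.9
```

```bash
python3 t.py; python3 -c "
from h import *
im,_=eyes.camera('wrist'); cv2.imwrite('pics/wrist3.png',im)"
```

```text
cw 2.1588 j6 2.0411 t 18.75 mz [ 0.0053 -0.0207 -0.0477  0.0085] m -0.013662763186010445 tau6 [-0.2112 -0.1186  0.1315  0.0149] M,F [-0.35    1.0179 -0.0137 -0.0459 -5.5447 -2.213   7.6843]
```

View pics/wrist3.png

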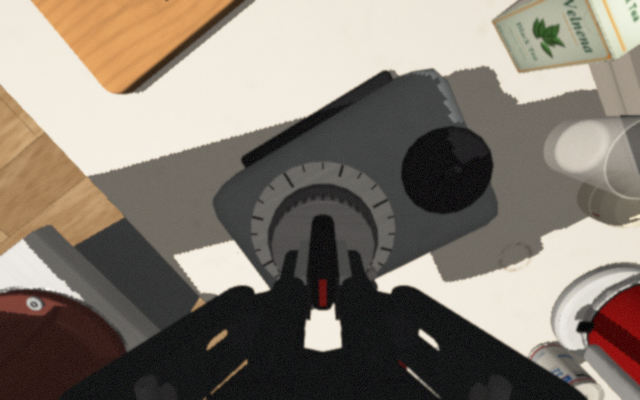

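The wing, at column 322, is still pinched and turning with the gripper. Its red end is toward the tool at (322,293), and the dial and ring are at (322,220). I'll carry on in the same small steps.

Request:
send_rows(rotation=[[0, 0, 0.015], [0, 0, 0.015]], linear=[[0, 0, 0], [0, 0, 0]], grip=[0, 0])

```text
time: 19.0
position: [0.5297, 0.0106, 0.2239]
ee_rot: [-2.792, -1.44, 0.002]
force: [-5.4, -2.1, 7.3]
opening: 0.125
grasp_force: 59.9
```

```bash
python3 t.py
```

```text
cw 2.1888 j6 2.0711 t 19.15 mz [ 0.0346 -0.0635 -0.1274 -0.0211] m -0.04435996917293038 tau6 [-0.2114 -0.1187  0.1314  0.0148] M,F [-0.3669  1.0604 -0.0444 -0.046  -5.2401 -1.911   7.7929]
```

Request:
send_rows(rotation=[[0, 0, 0.015], [0, 0, 0.015]], linear=[[0, 0, 0], [0, 0, 0]], grip=[0, 0])

```text
time: 19.35
position: [0.5297, 0.0107, 0.2239]
ee_rot: [-2.813, -1.398, 0.002]
force: [-5.3, -1.8, 7.8]
opening: 0.125
grasp_force: 59.9
```

```bash
python3 t.py
```

```text
cw 2.2187 j6 2.1011 t 19.50 mz [ 0.0768 -0.0463 -0.0462 -0.0512] m -0.016733864508984564 tau6 [-0.2112 -0.1188  0.1314  0.0148] M,F [-0.3238  1.0411 -0.0167 -0.046  -4.9934 -2.0527  7.629 ]
```

Request:
send_rows(rotation=[[0, 0, 0.015], [0, 0, 0.015]], linear=[[0, 0, 0], [0, 0, 0]], grip=[0, 0])

```text
time: 19.7
position: [0.5297, 0.0107, 0.2239]
ee_rot: [-2.834, -1.356, 0.002]
force: [-5.2, -1.5, 7.4]
opening: 0.126
grasp_force: 59.9
```

```bash
python3 t.py
```

```text
cw 2.2488 j6 2.1311 t 19.85 mz [ 0.0598  0.0399 -0.0927 -0.0488] m -0.010441402279116899 tau6 [-0.2114 -0.1188  0.1314  0.0148] M,F [-0.3421  1.0924 -0.0104 -0.046  -5.1726 -1.6688  7.6011]
```

Request:
send_rows(rotation=[[0, 0, 0.015], [0, 0, 0.015]], linear=[[0, 0, 0], [0, 0, 0]], grip=[0, 0])

```text
time: 20.05
position: [0.5296, 0.0107, 0.2239]
ee_rot: [-2.854, -1.313, 0.002]
force: [-6.0, -1.0, 8.5]
opening: 0.125
grasp_force: 59.9
```

```bash
python3 t.py
```

```text
cw 2.2787 j6 2.1611 t 20.20 mz [ 0.0692 -0.0095 -0.0376 -0.1103] m -0.022048860863661656 tau6 [-0.2113 -0.1187  0.1314  0.0148] M,F [-0.3571  1.098  -0.022  -0.046  -5.6518 -1.4059  7.8456]
```

Request:
send_rows(rotation=[[0, 0, 0.015], [0, 0, 0.015]], linear=[[0, 0, 0], [0, 0, 0]], grip=[0, 0])

```text
time: 20.4
position: [0.5296, 0.0107, 0.2239]
ee_rot: [-2.873, -1.27, 0.002]
force: [-5.7, -1.9, 8.4]
opening: 0.126
grasp_force: 59.9
```

```bash
python3 t.py
```

```text
cw 2.3087 j6 2.1911 t 20.55 mz [ 0.0133  0.0134 -0.0397 -0.0642] m -0.019296913695042384 tau6 [-0.2114 -0.1187  0.1313  0.0147] M,F [-0.3081  1.0973 -0.0193 -0.046  -5.0112 -1.7979  8.3599]
```

Request:
send_rows(rotation=[[0, 0, 0.015], [0, 0, 0.015]], linear=[[0, 0, 0], [0, 0, 0]], grip=[0, 0])

```text
time: 20.75
position: [0.5296, 0.0107, 0.2239]
ee_rot: [-2.892, -1.227, 0.002]
force: [-5.8, -1.0, 7.2]
opening: 0.124
grasp_force: 59.9
```

```bash
python3 t.py
```

```text
cw 2.3386 j6 2.2211 t 20.90 mz [ 0.1215  0.0134 -0.0153  0.0583] m 0.044449489909483234 tau6 [-0.1678 -0.0711  0.1733  0.0535] M,F [-0.2903  1.1264  0.0444 -0.003  -5.513  -1.4134  7.5022]
```

Contact has just begun: the joint-6 torque is 0.04 off its free pattern. I'll continue in finer steps.

Request:
send_rows(rotation=[[0, 0, 0.006], [0, 0, 0]], linear=[[0, 0, 0], [0, 0, 0]], grip=[0, 0])

```text
time: 21.1
position: [0.5296, 0.0107, 0.2239]
ee_rot: [-2.895, -1.219, 0.002]
force: [-4.8, -2.0, 8.4]
opening: 0.128
grasp_force: 59.9
```

```bash
python3 t.py 6
```

```text
cw 2.3445 j6 2.2269 t 21.40 mz [0.0042 0.0646 0.0456 0.0351 0.0259 0.0824 0.042 ] m 0.04282772290152478 tau6 [0.1089 0.0588 0.0413 0.0374 0.0366 0.0366 0.0366] M,F [-0.3091  1.0998  0.0428  0.0509 -5.4993 -1.5509  8.1963]
```

Request:
send_rows(rotation=[[0, 0, 0.006], [0, 0, 0]], linear=[[0, 0, 0], [0, 0, 0]], grip=[0, 0])

```text
time: 21.6
position: [0.5296, 0.0107, 0.2239]
ee_rot: [-2.899, -1.21, 0.002]
force: [-5.2, -1.3, 7.5]
opening: 0.123
grasp_force: 59.9
```

```bash
python3 t.py 6
```

```text
cw 2.3504 j6 2.2328 t 21.90 mz [0.0358 0.0359 0.0934 0.0556 0.0742 0.0717 0.083 ] m 0.06423226902120541 tau6 [0.139  0.0891 0.0716 0.0676 0.067  0.0669 0.0669] M,F [-0.2933  1.1088  0.0642  0.0812 -5.5172 -1.749   7.772 ]
```

Request:
send_rows(rotation=[[0, 0, 0.006], [0, 0, 0.006], [0, 0, 0]], linear=[[0, 0, 0], [0, 0, 0], [0, 0, 0]], grip=[0, 0, 0])

```text
time: 22.2
position: [0.5296, 0.0107, 0.2239]
ee_rot: [-2.906, -1.193, 0.002]
force: [-5.3, -1.7, 7.2]
opening: 0.128
grasp_force: 59.9
```

```bash
python3 t.py 6
```

```text
cw 2.3624 j6 2.2448 t 22.50 mz [0.1922 0.1746 0.0901 0.1827 0.1431 0.1664 0.0896] m 0.14839160121839168 tau6 [0.2156 0.1611 0.1421 0.1378 0.1371 0.1369 0.137 ] M,F [-0.3308  1.105   0.1484  0.1525 -5.3438 -1.3366  8.0068]
```

Request:
send_rows(rotation=[[0, 0, 0.005], [0, 0, 0.004], [0, 0, 0], [0, 0, 0]], linear=[[0, 0, 0], [0, 0, 0], [0, 0, 0], [0, 0, 0]], grip=[0, 0, 0, 0])

```text
time: 22.9
position: [0.5296, 0.0107, 0.2239]
ee_rot: [-2.911, -1.18, 0.002]
force: [-5.6, -1.2, 8.2]
opening: 0.121
grasp_force: 59.9
```

```bash
python3 t.py 6; python3 -c "
from h import *
print(robot.get_obs()['ee_rot'])"
```

```text
cw 2.3712 j6 2.2537 t 23.20 mz [0.1877 0.2168 0.2265 0.2117 0.1619 0.1881 0.2227] m 0.20220485836728855 tau6 [0.2115 0.2089 0.2084 0.2085 0.2084 0.2084 0.2085] M,F [-0.3358  1.1181  0.2022  0.2089 -5.5344 -1.6267  8.3315]
[-2.9111 -1.1803  0.0024]
```

The burrs have met, with about 0.2 N·m held steady. I'll back off from a reference of about j6 2.24, so by 1.584 from here.

Request:
send_rows(rotation=[[0, 0, -0.13], [0, 0, -0.13], [0, 0, -0.13], [0, 0, -0.13], [0, 0, -0.13], [0, 0, -0.13], [0, 0, -0.13], [0, 0, -0.13]], linear=[[0, 0, 0], [0, 0, 0], [0, 0, 0], [0, 0, 0], [0, 0, 0], [0, 0, 0], [0, 0, 0], [0, 0, 0]], grip=[0, 0, 0, 0, 0, 0, 0, 0])

```text
time: 24.0
position: [0.5303, 0.0105, 0.2239]
ee_rot: [1.934, 2.476, -0.001]
force: [-2.7, -2.6, 5.2]
opening: 0.127
grasp_force: 59.5
```

Request:
send_rows(rotation=[[0, 0, -0.13], [0, 0, -0.13], [0, 0, -0.13], [0, 0, -0.1], [0, 0, -0.044], [0, 0, -0.01], [0, 0, 0], [0, 0, 0]], linear=[[0, 0, 0], [0, 0, 0], [0, 0, 0], [0, 0, 0], [0, 0, 0], [0, 0, 0], [0, 0, 0], [0, 0, 0]], grip=[0, 0, 0, 0, 0, 0, 0, 0])

```text
time: 24.8
position: [0.5307, 0.0107, 0.2239]
ee_rot: [1.206, 2.9, 0.0]
force: [0.6, -0.8, 4.4]
opening: 0.126
grasp_force: 59.4
```

```bash
python3 t.py 3
```

```text
cw 0.7875 j6 0.6699 t 24.95 mz [ 0.0006  0.0087 -0.0298 -0.1083] m -0.032219618030303515 tau6 [ 0.0142 -0.01   -0.0148 -0.0215] M,F [-0.3109 -0.0009 -0.0322 -0.008   0.7333 -1.6995  4.6891]
```

The back-off landed at j6 0.670. Next I'll release, rise, and go over the lever post with the tool turned to the lever's direction.

Request:
send_rows(rotation=[[0, 0, 0], [0, 0, 0], [0, 0, 0], [0, 0, 0], [0, 0, 0], [0, 0, 0], [0, 0, 0], [0, 0, 0]], linear=[[0, 0, 0], [0, 0, 0], [0, 0, 0], [0, 0, 0], [0, 0, -1], [0, 0, -2], [0, 0, -3], [0, 0, -1]], grip=[0.2, 0.3, 0.4, 0.4, 0.4, 0.4, 0.4, 0.4])

```text
time: 25.75
position: [0.5316, 0.0107, 0.2971]
ee_rot: [1.203, 2.898, 0.002]
force: [0.6, 0.1, 0.8]
opening: 0.397
grasp_force: 0.0
```

Request:
send_rows(rotation=[[0, 0, 0], [0, 0, 0], [0, 0, 0], [0, 0, 0], [0, 0, 0.13], [0, 0, 0.13], [0, 0, 0.13], [0, 0, 0.13]], linear=[[-1.64, -2, 0], [-1.64, -2, 0], [-1.64, -2, 0], [-1.64, -2, 0], [0, 0, 0], [0, 0, 0], [0, 0, 0], [0, 0, 0]], grip=[0.4, 0.4, 0.4, 0.4, 0.4, 0.4, 0.4, 0.4])

```text
time: 26.55
position: [0.5201, -0.0923, 0.2939]
ee_rot: [-1.917, -2.489, -0.0]
force: [0.2, -1.0, -0.2]
opening: 0.4
grasp_force: 0.0
```

Request:
send_rows(rotation=[[0, 0, 0.13], [0, 0, 0.13], [0, 0, 0.13], [0, 0, 0.008], [0, 0, 0]], linear=[[0, 0, 0], [0, 0, 0], [0, 0, 0], [0, 0, 0], [0, 0, 0]], grip=[0.4, 0.4, 0.4, 0.4, 0.4])

```text
time: 27.05
position: [0.5201, -0.0921, 0.2939]
ee_rot: [-2.362, -2.072, -0.0]
force: [0.3, 0.0, -1.0]
opening: 0.401
grasp_force: 0.0
```

```bash
python3 - <<'E'
from h import *
tool(); im,d,P=cloud("wrist"); cv2.imwrite("pics/wrist4.png",im); meas(im,P); im,d,P=cloud("top"); meas(im,P); 
E
```

```text
pos [ 0.5201 -0.0921  0.2939] toolx cw dir 1.7014707501277873 z [ 0.  0. -1.] q [-0.3138  0.2712 -0.0159  1.2837  0.      1.3877] mom [ 0.0665  0.0179 -0.0203] F [ 0.2649  0.0393 -0.9716] open 0.40065861364340505 0.0 27.05
wing n 1542 c [0.5297 0.0123] rect ((0.5300995707511902, 0.012301375158131123), (0.012144860811531544, 0.04560725390911102), 44.93471145629883) dir cw 0.7868256373377824 z 0.2432023055310793
dial centre ((0.529076099395752, 0.003050049766898155), 0.03954305872321129) 0.21791867846188342
post 212 [ 0.5219 -0.0884  0.2292] [ 0.517  -0.0945  0.215 ] [ 0.5266 -0.0851  0.2347]
 top [ 0.5218 -0.0894  0.2324] 149
wing n 86 c [0.5308 0.0097] rect ((0.5311106443405151, 0.00973795261234045), (0.010712478309869766, 0.043022796511650085), 44.025211334228516) dir cw 0.7825239045918099 z 0.24330095968176751
dial centre ((0.5271808505058289, 0.0046460628509521484), 0.036452099680900574) 0.2182975926878662
```

View pics/wrist4.png

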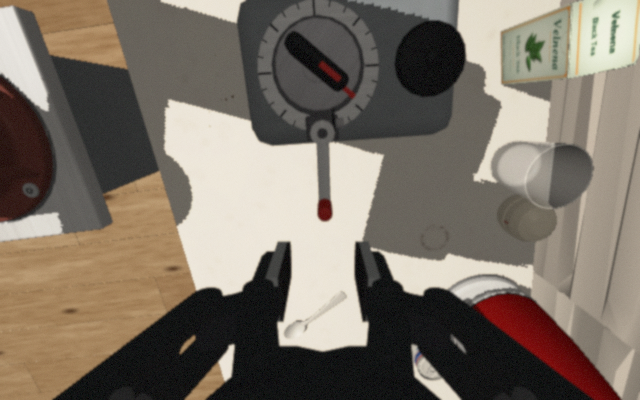

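The post, at (324,210), is centred between the fingers, and the wing stayed at 0.787 as I left it. I'll descend, cage the post and swing the lever.

Request:
send_rows(rotation=[[0, 0, 0], [0, 0, 0], [0, 0, 0], [0, 0, 0], [0, 0, 0], [0, 0, 0], [0, 0, 0]], linear=[[0, 0.1, 2], [0, 0, 2.5], [0, 0, 2], [0, 0, 1.2], [0, 0, 0], [0, 0, 0], [0, 0, 0]], grip=[0.4, 0.4, 0.4, 0.4, 0.3, 0.2, 0.2])

```text
time: 27.85
position: [0.5218, -0.0925, 0.2179]
ee_rot: [2.364, 2.067, 0.001]
force: [0.4, -0.1, -0.2]
opening: 0.2
grasp_force: 0.0
```

Request:
send_rows(rotation=[[0, 0, 0.1], [0, 0, 0.1], [0, 0, 0.1], [0, 0, 0.1], [0, 0, 0.1], [0, 0, 0.1], [0, 0, 0]], linear=[[0.03, -0.58, 0], [0.03, -0.58, 0], [0.03, -0.58, 0], [0.03, -0.58, 0], [0.03, -0.58, 0], [0.03, -0.58, 0], [0, 0, 0]], grip=[0.2, 0.2, 0.2, 0.2, 0.2, 0.2, 0.2])

```text
time: 28.55
position: [0.4903, -0.078, 0.2179]
ee_rot: [2.87, 1.274, 0.002]
force: [-0.1, -0.2, -0.7]
opening: 0.198
grasp_force: 0.0
```

```bash
python3 - <<'E'
from h import *
tool(); im,d,P=cloud("wrist"); cv2.imwrite("pics/wrist5.png",im)
E
```

```text
pos [ 0.4903 -0.078   0.2179] toolx cw dir 2.3059921843894093 z [ 0.0016 -0.0009 -1.    ] q [-0.3048  0.2437 -0.2538  1.0715 -0.0004  2.0012] mom [ 0.0294 -0.0091  0.0153] F [-0.1394 -0.2257 -0.6663] open 0.1977913475230518 0.0 28.55
```

View pics/wrist5.png

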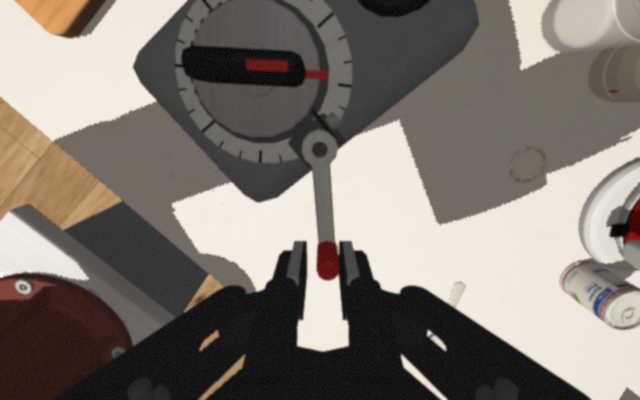

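The post is caged at (328,262) and the lever is following. I'll carry on toward the stop.

Request:
send_rows(rotation=[[0, 0, 0.1], [0, 0, 0.1], [0, 0, 0.1], [0, 0, 0.1], [0, 0, 0.1], [0, 0, 0.1], [0, 0, 0.1], [0, 0, 0]], linear=[[0.03, -0.58, 0], [0.03, -0.58, 0], [0.03, -0.58, 0], [0.03, -0.58, 0], [0.03, -0.58, 0], [0.03, -0.58, 0], [0.03, -0.58, 0], [0, 0, 0]], grip=[0.2, 0.2, 0.2, 0.2, 0.2, 0.2, 0.2, 0.2])

```text
time: 29.4
position: [0.4717, -0.0424, 0.2172]
ee_rot: [3.134, 0.217, 0.001]
force: [0.6, -0.6, -0.6]
opening: 0.197
grasp_force: 0.0
```

Request:
send_rows(rotation=[[0, 0, 0], [0, 0, 0], [0, 0, 0]], linear=[[0, -0.1, 0], [0, -0.1, 0], [0, 0, 0]], grip=[0.2, 0.2, 0.2])

```text
time: 29.7
position: [0.4715, -0.0408, 0.217]
ee_rot: [3.134, 0.217, 0.001]
force: [-0.3, -2.3, 2.0]
opening: 0.2
grasp_force: 1.3
```

Request:
send_rows(rotation=[[0, 0, 0], [0, 0, 0], [0, 0, 0]], linear=[[0, -0.1, 0], [0, -0.1, 0], [0, 0, 0]], grip=[0.2, 0.2, 0.2])

```text
time: 30.0
position: [0.471, -0.0385, 0.2168]
ee_rot: [-3.134, -0.215, -0.0]
force: [-0.3, -2.6, 1.9]
opening: 0.198
grasp_force: 1.2
```

```bash
python3 - <<'E'
from h import *
tool()
E
```

```text
pos [ 0.471  -0.0385  0.2168] toolx cw dir 3.004407533562195 z [ 0.0001  0.0001 -1.    ] q [-0.2366  0.2007 -0.3127  1.0573  0.0001  2.7678] mom [-0.487   0.0177 -0.0335] F [-0.2633 -2.6015  1.8528] open 0.19783211886800675 1.2122183293104172 30.0
```

Request:
send_rows(rotation=[[0, 0, 0], [0, 0, 0], [0, 0, 0]], linear=[[0, -0.1, 0], [0, -0.1, 0], [0, 0, 0]], grip=[0.2, 0.2, 0.2])

```text
time: 30.3
position: [0.4709, -0.0376, 0.2169]
ee_rot: [3.132, 0.214, 0.0]
force: [-0.1, -8.3, 1.4]
opening: 0.201
grasp_force: 4.2
```

Request:
send_rows(rotation=[[0, 0, 0], [0, 0, 0], [0, 0, 0]], linear=[[0, -0.1, 0], [0, 0, 0], [0, 0, 0]], grip=[0.2, 0.2, 0.2])

```text
time: 30.6
position: [0.4708, -0.0374, 0.217]
ee_rot: [3.13, 0.213, 0.0]
force: [0.2, -12.1, 1.1]
opening: 0.199
grasp_force: 5.9
```

```bash
python3 - <<'E'
from h import *
tool()
E
```

```text
pos [ 0.4708 -0.0374  0.217 ] toolx cw dir 3.0057267761306026 z [ 0.0004 -0.0039 -1.    ] q [-0.2317  0.1996 -0.3138  1.0561 -0.0037  2.7741] mom [-2.5402  0.0008 -0.0061] F [  0.2403 -12.0583   1.063 ] open 0.19902421518940483 5.940095633268356 30.6
```

The lever is firmly at its stop (12 N). I'll relax, open and withdraw straight up, then check.

Request:
send_rows(rotation=[[0, 0, 0], [0, 0, 0], [0, 0, 0], [0, 0, 0], [0, 0, 0], [0, 0, 0], [0, 0, 0], [0, 0, 0]], linear=[[0, 0.15, 0], [0, 0.15, 0], [0, 0, 0], [0, 0, -1], [0, 0, -2], [0, 0, -3], [0, 0, -4], [0, 0, -3]], grip=[0.2, 0.25, 0.3, 0.35, 0.35, 0.35, 0.35, 0.35])

```text
time: 31.4
position: [0.4709, -0.0382, 0.3496]
ee_rot: [-3.134, -0.215, -0.003]
force: [1.0, -0.7, -0.0]
opening: 0.349
grasp_force: 0.0
```

```bash
python3 - <<'E'
from h import *
tool(); im,d,P=cloud("wrist"); cv2.imwrite("pics/wrist6.png",im); meas(im,P)
E
```

```text
pos [ 0.4709 -0.0382  0.3496] toolx cw dir 3.004386659416699 z [ 0.0017  0.0001 -1.    ] q [-0.2362  0.1499 -0.027   1.3923  0.0005  2.7682] mom [-0.02   -0.0663 -0.0374] F [ 1.0073 -0.6658 -0.0339] open 0.34874012007004446 0.0 31.4
wing n 782 c [0.5305 0.0115] rect ((0.5299920439720154, 0.01228008046746254), (0.012025181204080582, 0.04587344825267792), 44.927825927734375) dir cw 0.7862798557272066 z 0.24318050065528643
dial centre ((0.5296080112457275, 0.0029531035106629133), 0.03945292532444) 0.21794645235885896
post 116 [ 0.4722 -0.0393  0.23  ] [ 0.4663 -0.0439  0.2161] [ 0.4755 -0.0354  0.2346]
 top [ 0.4714 -0.0395  0.2325] 87
```

View pics/wrist6.png

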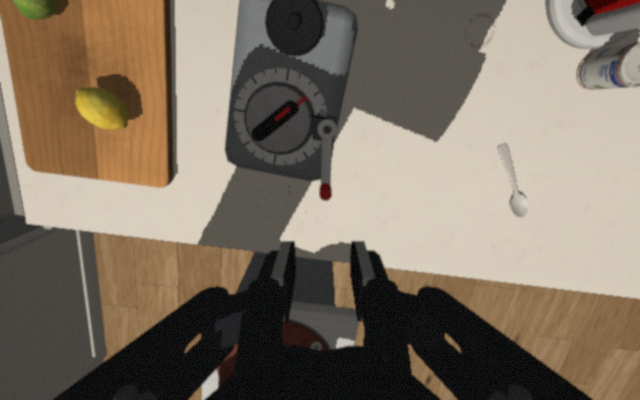

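The lever now points to the front, with the post at (326,192) and measured at (0.471, -0.040), where it should be at its stop. The wing is unchanged at 0.786, and the gripper is touching nothing.

```bash
python3 -c "
from rig import robot
print(robot.sign_off())"
```

```text
the job is handed in; nothing more can be done
None
```

The adjuster was screwed in until the burrs met (about 0.2 N·m, well under the 0.5 N·m limit) and backed off a quarter turn. The clamp lever was then swung to its stop, and the job was handed in at about 31 s; I didn't check the cup at the end, but the arm never went near it.

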